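Mesh the petal cup on the grinder and hold it down

ROBOT

A 7-joint arm with a two-finger parallel gripper is mounted at the origin on the work surface. World frame = base frame: x ahead of the robot, y to its left, z up, the work surface at z = 0. Lengths are in m, angles in rad, forces in N, time in s.
With the tool pointing down it reaches from about 0.4 to 0.85 m from the base axis. Payload 10.4 kg.
Tool frame: the origin (TCP) lies at the very end of the fingers, on their centre line; the grasp point (between the pads) lies r.tcp_to_grasp behind it (r.tcp_to_grasp is the distance from the TCP to the grasp point, in m); z points along the fingers, y is the line along which they close (so a half turn about z gives the same grasp; the last joint's range is limited). The gripper opens to 87 mm and grips with 3 to 60 N. Pads are 19 mm wide; open, the fingers measure 117 mm over their backs; the gripper's body (75 mm by 190 mm) begins 51 mm behind the grasp point.
Start: joints at [-1.268, 0.332, -0.065, 1.46, 0.022, 1.35, -0.088], TCP at [0.2, 0.592, 0.223] pointing down, gripper open.
Joint ranges: [-2.6, 2.6], [-0.5, 2.12], [-1.47, 1.34], [0.16, 2.42], [-1.27, 4.41], [0.06, 2.06], [-2.6, 2.6]. Speed limits (rad/s): [2.22, 2.22, 2.79, 2.79, 3.14, 3.14, 3.14].

INTERFACE

Orientations are given as a unit quaternion [x, y, z, w].
In Python, from bench import monitor, cams, ticket, r gives the robot as it stands.
- The arm moves only by the shell command python3 -m crank 'ROWS' [OPENING] [FORCE]. ROWS is a JSON object whose one key "steps" holds a list of rows, each a list of 2 entries, a list of its own where there are three numbers: the shift along the world's x, y, z in units of 25 mm (1.0 is 25 mm), then the turn, a rotation vector about the world's x, y, z in units of 5 degrees (1.0 is 5 degrees). In form: {"steps": [[[x, y, z], [ax, ay, az]], ...]}. A call has 1 to 10 rows; each row shifts and turns the commanded pose from where the row before left it; what a row does not reach is not made up. A row lasts 1/12 s, in which the tool goes at most 41.7 mm and 7.16 degrees, less where a joint would pass 70% of its speed; a pose out of reach is approached as far as the arm can. A call is refused whole if a number of a shift passes 1 or a number of a turn 1, either way. A call with a gripper value outside its range is refused whole. OPENING is the finger opening in mm, from 0 to 87, set as the call begins (- or left out, the last holds). The fingers move at their own pace and stop on an object; FORCE is the grip in N (left out, the last holds). Time passes only in rows, so rows that do not move let the fingers close. It gives the time, the measured TCP pose, the force, the opening and the grip force at its end, in the units of the state.
- monitor.read_state(): the state, without advancing time (a new reading comes with each control period).
- cams.camera(name): name is "side" or "top"; returns a dict with "pixels" (480x640x3 uint8, blue, green, red), "z_map" (480x640 float32, m along the optical axis (not along the pixel's ray), 0 where there is no reading), "vfov" (degrees; the focal length in pixels is half the picture's height over the tangent of half this angle, whatever the lens; pixels are square), "cx", "cy" (the principal point, pixels), "T" (4x4, takes a point from camera to world coordinates). Camera axes: x right, y up, looking along -z (the intrinsics and any distortion apply to the point x, -y, -z); pixel columns grow to the right and rows downward; lengths in m; the calibration is good to about 2 mm. A picture is of the moment at which its call begins.
- ticket.close_job(): hands the job in; it is judged then, once.
The state is a dict: "time": time; "joint_positions": joint angles; "joint_vel": joint speeds; "joint_torque": joint torques, N m; "ee_pos": TCP position; "eef_rot": TCP orientation; "ft_force": force on the tool from outside, world axes, zero at the start; "torque": the same for the moment, N m; "width": finger opening in m; "grip_force": force on a finger pad.
Only numpy, scipy, OpenCV 4.12 (cv2) and the standard library are available. Lean on these libraries where they do the work, as an engineer would, in place of code of your own. Each camera call takes 0.05 s, during which the arm holds its last target. There are 200 camera calls.

TASK

Pick up the closed grinding cup by the bar on its lid, keep it upright, and fit it onto the petal grinder: turn it until the cross-shaped slot under it meshes with the drive cross of the grinder and it slides fully home. Then press it down against the grinder's spring until the plate stops, and finish like that, still gripping the cup and holding it pressed down. Leave the jar, the spool and the secateurs where they are.

Things in the scene. Friction and masses are not known exactly. Their poses are not given: they have to be found in the camera images.
- cup: Closed steel grinding cup, upright on the bench, 66 mm across, 112 mm high, 280 to 440 g. Origin: centre of its underside, z up. Foot 18 mm high, 61 mm wide; a cross-shaped slot 18 mm deep is cut into the underside: two slots, each 13 mm wide, along the cup's x and y axes, showing as four notches in the side of the foot. Above it the round body and a flat aluminium lid, its top at 86 mm.
- cup_bar (a point): Grip bar of the cup: black, on top of the lid, from 86 to 112 mm above the cup's underside, 54 mm long along the cup's x axis, 16 mm wide along y. This point: centre of the bar's top face, 112 mm above the underside; axes as the cup's. The bar runs parallel to one of the two slots, so every quarter turn meshes alike.
- grinder: Motor base of the petal grinder, fixed to the bench: grey round housing 124 mm across at the foot, 104 mm at the top, 62 mm high. Origin: centre of its underside, on the bench, z up. On top sits a round black spring plate, 72 mm across, its upper face 72 mm above the bench when not pressed. The drive cross stands in the middle of the plate.
- dog: Steel drive cross standing on the spring plate of the grinder. Origin: its centre, on the plate's upper face (72 mm above the bench, 66 mm when pressed to the stop), z up. Two crossing bars along its x and y axes, each 44 mm long and 10 mm wide (1.5 mm play each side in the cup's slots). Its angle about the vertical differs each time; it turns against a friction of about 0.25 N m.
- dog_top (a point): Centre of the top of the drive cross, 14 mm above the plate; the tops of the bars are rounded. The cup is meshed and home when its underside rests on the plate, i.e. when the origins of cup and drive cross coincide; a cup that is not meshed rides 14 mm higher, on top of the cross.
- plunger (a joint): Travel of the spring plate, m: 0 up, 0.006 fully down at its stop. It carries the drive cross. It begins to yield at about 9 N of load (including the weight of the cup) and needs about 15 N at the stop; it springs up again when let go.
- jar: Bystander: amber glass jar with a steel cap, 60 mm across, 78 mm high, origin at the centre of its underside. Leave alone.
- spool: Bystander: brown spool, 60 mm across, 58 mm high, origin at the centre of its underside. Leave alone.
- secateurs: Bystander: secateurs lying flat beyond the grinder, about 190 mm long (along their x axis) and 60 mm wide, 16 mm high, origin at the pivot, on the bench. Leave alone.

How it is judged:
On the way, in this order (a step that is already met when the one before it is completed fails the run):
1. the cup is lifted off the bench (height (world z) of cup above 0.04 m), for 0.1 s.
2. the cup is meshed with the drive cross and home on the plate (z of cup in the frame of dog below 0.003 m and horizontal distance between cup and dog below 0.004 m and angle between cup's own z axis and vertical below 0.09 rad and (angle between the x axis of cup and the x axis of dog, either way round below 0.15 rad or angle between the x axis of cup and the y axis of dog, either way round below 0.15 rad)), for 0.2 s.
At the end, for the whole second after the job is handed in: The cup is upright (within 5 degrees) and meshed: its underside within 3 mm of the plate, within 4 mm of the axis of the drive cross, a slot within 9 degrees of a bar of the cross; the plate is pressed down more than 4 of its 6 mm; the cup is still, and the fingers still hold it (more than 3 N) (all of step 2 and value of joint plunger above 0.004 m and contact force between the fingers and cup above 3 N and linear speed of cup below 0.02 m/s); the arm keeps its last pose, push and grip.
It fails at once if the cup is tipped more than 35 degrees (angle between cup's own z axis and vertical above 0.61 rad).
It fails at once if the jar is shifted more than 30 mm (distance of jar from where it was at the start of the episode above 0.03 m).
It fails at once if the spool is shifted more than 30 mm (distance of spool from where it was at the start of the episode above 0.03 m).
It fails at once if the secateurs are shifted more than 30 mm (distance of secateurs from where it was at the start of the episode above 0.03 m).
It also fails if it takes over 42 s, if anything falls off the work surface, if the arm or the gripper's body presses on something with over 40 N, if the wrist force passes 120 N, or if a joint passes its speed limit or range.

## Working session

There is one attempt and no reset: what is moved stays moved. The work goes in short steps, Python scripts to look and compute and a shell command to move; the robot and the scene stay as the last step left them, time stands still between calls to the robot, and variables do not carry over. Pictures are saved under pics/ and viewed, at most 10 in all, crops included, and the job is handed in when it is done.

```bash
ls; mkdir -p pics
python3 - <<'E'
from bench import monitor,cams,r
import cv2,numpy as np
for n in("side","top"):
    c=cams.camera(n); cv2.imwrite(f"pics/{n}0.png",c["pixels"]); np.savez(f"pics/{n}0.npz",**{k:v for k,v in c.items()})
    print(n,c.keys(),c["vfov"],c["cx"],c["cy"],np.round(c["T"],3).tolist())
s=monitor.read_state();print(s, r.tcp_to_grasp)
E
```

```text
pics
side dict_keys(['pixels', 'z_map', 'vfov', 'cx', 'cy', 'T']) 42.228377616995225 326.13701857993016 213.3766319979058 [[-0.939, 0.253, -0.234, 0.381], [-0.344, -0.72, 0.602, 0.658], [-0.016, 0.646, 0.763, 0.893], [0.0, 0.0, 0.0, 1.0]]
top dict_keys(['pixels', 'z_map', 'vfov', 'cx', 'cy', 'T']) 46.889911563874456 329.09526844959305 238.26633140492044 [[-0.018, 0.998, -0.062, 0.546], [-0.999, -0.016, 0.032, 0.07], [0.03, 0.063, 0.998, 1.107], [0.0, 0.0, 0.0, 1.0]]
{'time': 0.1, 'joint_positions': array([-1.26760867,  0.33278419, -0.06471654,  1.46080849,  0.02161692,
        1.34990958, -0.08845511]), 'joint_vel': array([-0.00071689, -0.00147427, -0.00110463, -0.00244991,  0.00063343,
        0.00197411, -0.00066927]), 'joint_torque': array([ 1.27847652e-03, -6.24545360e+01,  2.42585078e-02, -3.90713453e+01,
       -6.15641079e-02,  3.66022065e-02,  8.23816663e-05]), 'ee_pos': array([0.19992807, 0.59181459, 0.22187216]), 'eef_rot': array([ 1.62133706e-01,  9.86768612e-01, -6.03110648e-04, -6.61491411e-05]), 'ft_force': array([0.32955111, 0.19170259, 0.99202845]), 'torque': array([ 0.00106388, -0.00222736,  0.02316056]), 'grip_force': 0.0, 'width': 0.08688179107611764} 0.0187
```

View pics/side0.png

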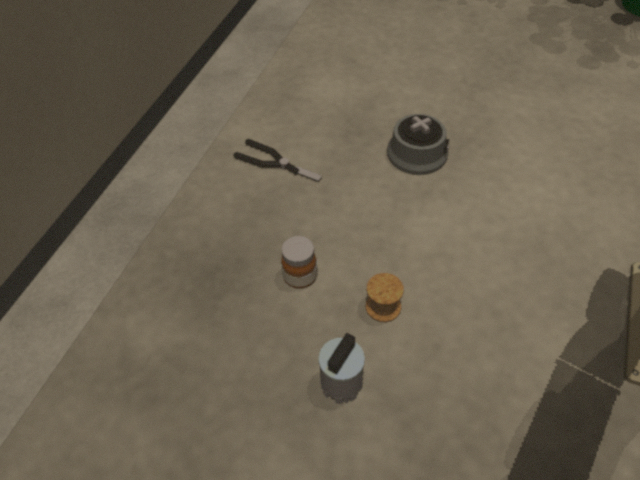

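View pics/top0.png

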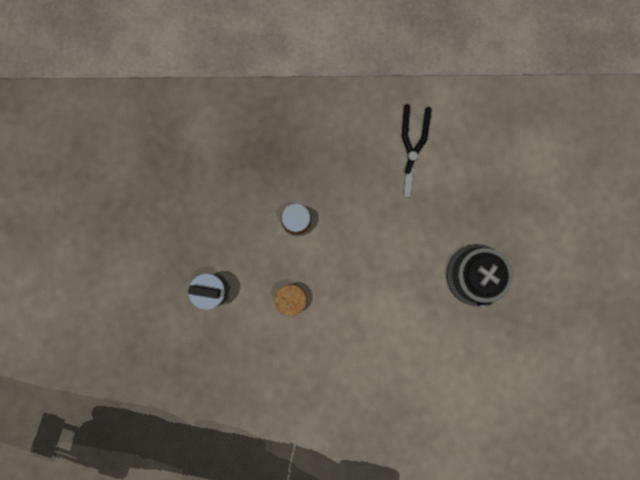

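The top view shows the cup at (207,291), bar nearly along the image row, cross at (489,273), spool (291,299) and jar (296,218). The side view shows the bar at (342,354) and the cross at (421,124).

```bash
cat > meas.py <<'E'
import numpy as np,cv2
def load(n):
    c=dict(np.load(f"pics/{n}.npz")); return prep(c)
def prep(c):
    f=240/np.tan(np.radians(float(c["vfov"]))/2); v,u=np.mgrid[:480,:640]; z=c["z_map"]
    P=np.stack([(u-c["cx"])/f*z,-(v-c["cy"])/f*z,-z],-1)
    c["W"]=P@c["T"][:3,:3].T+c["T"][:3,3]; c["g"]=cv2.cvtColor(c["pixels"],cv2.COLOR_BGR2GRAY); c["f"]=f
    return c
def ray(c,u,v):
    d=c["T"][:3,:3]@np.array([(u-c["cx"])/c["f"],-(v-c["cy"])/c["f"],-1]); return c["T"][:3,3],d/np.linalg.norm(d)
def inter(rays):
    A=sum(np.eye(3)-np.outer(d,d) for o,d in rays); b=sum((np.eye(3)-np.outer(d,d))@o for o,d in rays)
    p=np.linalg.solve(A,b); return p,[np.linalg.norm(np.cross(p-o,d))*1e3 for o,d in rays]
def blob(c,u,v,r,lo,hi,zlo=-1,zhi=9):
    g=c["g"]; m=(g>=lo)&(g<=hi)&(c["W"][...,2]>zlo)&(c["W"][...,2]<zhi); k=np.zeros_like(m); k[v-r:v+r,u-r:u+r]=1; m=(m&k).astype(np.uint8)
    n,l,s,_=cv2.connectedComponentsWithStats(m); return l==1+np.argmax(s[1:,4])
E
python3 - <<'E'
from meas import *
S,T=load("side0"),load("top0")
for nm,a,b,lo,hi in(("bar",(342,354),(207,291),0,70),("cross",(421,124),(489,273),105,255)):
    R=[]
    for n,c,(u,v) in(("side",S,a),("top",T,b)):
        print(n,nm,c["g"][v-6:v+7:3,u-15:u+16:3].tolist())
        m=blob(c,u,v,24 if nm=="bar" else 16,lo,hi,0.06)
        W=c["W"][m]; vv,uu=np.nonzero(m); rect=cv2.minAreaRect(np.c_[uu,vv].astype(np.float32))
        print(n,nm,m.sum(),"pix",uu.mean(),vv.mean(),rect,"W med",np.median(W,0).round(4),"z pct",np.percentile(W[:,2],[5,50,95]).round(4))
        R.append(ray(c,*rect[0]))
    print(inter(R))
for n,c in(("side",S),("top",T)):
    for nm,zr in(("cup lid",(.079,.094)),):
        W=c["W"]; 
    for nm,(u,v) in dict(side=dict(cup=(333,345),jar=(298,248),spool=(385,288),bench=(450,250),plate=(421,124),bar=(342,354)),top=dict(cup=(207,304),jar=(296,218),spool=(291,299),bench=(400,300),plate=(489,262),bar=(207,291)))[n].items():
        print(n,nm,W[v,u].round(4))
E
```

```text
side bar [[143, 143, 141, 76, 44, 43, 46, 38, 40, 126, 142], [143, 143, 116, 42, 39, 39, 47, 39, 93, 140, 142], [142, 138, 51, 42, 45, 41, 38, 50, 138, 144, 145], [142, 87, 39, 42, 46, 45, 40, 119, 144, 144, 144], [120, 46, 40, 45, 40, 34, 81, 142, 144, 142, 145]]
side bar 535 pix 341.0841121495327 352.99439252336447 ((341.209716796875, 352.872802734375), (13.696436882019043, 41.12065505981445), 32.19573211669922) W med [0.5143 0.2714 0.1116] z pct [0.0966 0.1116 0.1142]
top bar [[75, 57, 74, 88, 108, 129, 142, 141, 145, 142, 122], [40, 42, 40, 35, 26, 31, 39, 57, 86, 109, 132], [43, 44, 43, 44, 44, 42, 45, 38, 41, 15, 107], [84, 60, 47, 43, 44, 47, 45, 43, 43, 31, 109], [143, 144, 145, 136, 128, 99, 85, 57, 49, 88, 123]]
top bar 290 pix 204.41724137931035 291.0689655172414 ((204.3378448486328, 290.9729919433594), (31.564605712890625, 9.370742797851562), 9.462321281433105) W med [0.5179 0.2626 0.1106] z pct [0.0882 0.1106 0.1142]
(array([0.51710607, 0.26488062, 0.09722333]), [np.float64(0.5645192742056173), np.float64(0.5645192742055003)])
side cross [[66, 43, 68, 117, 108, 40, 68, 1
[... 717 characters left out ...]
151 274.8030303030303 ((488.9746398925781, 274.8904113769531), (17.014371871948242, 15.290446281433105), 77.00537872314453) W med [ 0.5368 -0.2583  0.0847] z pct [0.0818 0.0847 0.0875]
(array([ 0.53632664, -0.25934303,  0.08389776]), [np.float64(0.669392524310331), np.float64(0.6693925243100586)])
side cup [0.5336 0.2517 0.0866]
side jar [0.6491 0.1002 0.0781]
side spool [0.4949 0.1148 0.0589]
side bench [ 0.4168 -0.0388  0.0012]
side plate [ 0.5339 -0.2523  0.0856]
side bar [0.5121 0.2744 0.1142]
top cup [0.4936 0.2622 0.0874]
top jar [0.6494 0.0983 0.0781]
top spool [0.4984 0.1105 0.0586]
top bench [ 0.4897 -0.1039  0.0058]
top plate [ 0.5612 -0.2653  0.0677]
top bar [0.5179 0.2576 0.1115]
```

```bash
cat > fit.py <<'E'
from meas import *
from scipy.optimize import minimize
K=6
def proj(c,P):
    q=(np.asarray(P)-c["T"][:3,3])@c["T"][:3,:3]; return np.c_[c["cx"]-c["f"]*q[:,0]/q[:,2],c["cy"]+c["f"]*q[:,1]/q[:,2]]
def hull(img,c,P,o,val):
    p=((proj(c,P)-o+.5)*K-.5)*16; h=cv2.convexHull(np.round(p).astype(np.int32)); cv2.fillConvexPoly(img,h,val,shift=4)
def box(x,y,t,L,B,z0,z1):
    R=np.array([[np.cos(t),-np.sin(t)],[np.sin(t),np.cos(t)]])
    q=np.array([(a*L/2,b*B/2) for a in(-1,1) for b in(-1,1)])@R.T+[x,y]
    return np.vstack([np.c_[q,np.full(4,z)] for z in(z0,z1)])
def disk(x,y,r,z):
    a=np.linspace(0,2*np.pi,60); return np.c_[x+r*np.cos(a),y+r*np.sin(a),np.full(60,z)]
def layers(c,p,kind,z0,o,n):
    x,y,t=p; im=np.zeros((n*K,n*K),np.uint8)
    if kind=="cup":
        hull(im,c,disk(x,y,.033,z0+.086),o,1); hull(im,c,box(x,y,t,.054,.016,z0+.086,z0+.112),o,2)
    else:
        hull(im,c,disk(x,y,.036,z0),o,1)
        for k in(0,np.pi/2): hull(im,c,box(x,y,t+k,.044,.010,z0,z0+.013),o,2)
    return [cv2.GaussianBlur(cv2.resize((im==k).astype(np.float32),(n,n),interpolation=cv2.INTER_AREA),(0,0),.7) for k in(1,2)],im
def fit(c,kind,p0,z0):
    n=60 if kind=="cup" else 44; ctr=proj(c,[[p0[0],p0[1],z0+(.09 if kind=="cup" else 0)]])[0]; o=np.round(ctr)-n//2; oi=o.astype(int)
    g=c["g"][oi[1]:oi[1]+n,oi[0]:oi[0]+n].astype(float)
    M=[0]
    def cost(p):
        L,im=layers(c,p,kind,z0,o,n); w=cv2.dilate(M[0],np.ones((3,3)))>0.02 if 0 else M[0]
        A=np.c_[L[0][w],L[1][w],(1-L[0]-L[1])[w]]; b=g[w]; s=np.linalg.lstsq(A,b,rcond=None)[0]; return np.mean(np.minimum(np.abs(A@s-b),25)**2)
    best=None
    for dt in(0,) :
        p=np.array(p0,float)
        for it in range(3):
            L,_=layers(c,p,kind,z0,o,n); M[0]=cv2.dilate(L[0]+L[1],np.ones((3,3)))>.02 if kind=="cup" else (L[0]+L[1])>.5
            sx=np.array([[0,0,0],[.004,0,0],[0,.004,0],[0,0,.15]]); q=minimize(cost,p,method="Nelder-Mead",options=dict(initial_simplex=p+sx,xatol=1e-5,fatol=1e-4)); p=q.x
    return p,q.fun
def scan(c,kind,x,y,z0,ts):
    r=[fit(c,kind,(x,y,t),z0) for t in ts]; return min(r,key=lambda a:a[1])
E
python3 - <<'E'
from fit import *
for n in("side0","top0"):
    c=load(n)
    for k,x,y,z,ts in(("cup",.517,.265,0,np.radians([-120,-90,-60])),("dog",.536,-.258,.072,np.radians([0,30,60]))):
        p,f=scan(c,k,x,y,z,ts); print(n,k,p[:2].round(4),np.degrees(p[2]).round(2),round(f,1))
E
```

```text
side0 cup [0.5162 0.2647] -98.16 93.1
side0 dog [ 0.5375 -0.2681] 52.75 151.0
top0 cup [0.5175 0.265 ] -100.14 158.1
top0 dog [ 0.5372 -0.2594] -38.48 108.9
```

```bash
sed -i 's/ if kind=="cup" else (L\[0\]+L\[1\])>.5$//' fit.py; grep -n "M\[0\]=" fit.py
python3 - <<'E'
from fit import *
V=[]
for n in("side0","top0"):
    c=load(n)
    for k,x,y,z,ts in(("cup",.517,.265,0,np.radians([-110,-90])),("dog",.536,-.258,.072,np.radians([40,60]))):
        p,f=scan(c,k,x,y,z,ts); print(n,k,p[:2].round(4),np.degrees(p[2]).round(2),round(f,1))
        nn=60; h={"cup":.09,"dog":0}[k]; o=np.round(proj(c,[[p[0],p[1],z+h]])[0])-30; oi=o.astype(int)
        L,im=layers(c,p,k,z,o,nn); v=cv2.resize(c["pixels"][oi[1]:oi[1]+60,oi[0]:oi[0]+60],(360,360),interpolation=cv2.INTER_CUBIC)
        for kk in(1,2):
            cs,_=cv2.findContours((im>=kk).astype(np.uint8),0,1); cv2.drawContours(v,cs,-1,(0,255,0) if kk==1 else (0,0,255),1)
        V.append(v)
cv2.imwrite("pics/fit0.png",cv2.resize(np.vstack([np.hstack(V[:2]),np.hstack(V[2:])]),(600,600)))
E
```

```text
33:            L,_=layers(c,p,kind,z0,o,n); M[0]=cv2.dilate(L[0]+L[1],np.ones((3,3)))>.02
side0 cup [0.5162 0.2647] -98.16 93.1
side0 dog [ 0.5351 -0.2565] 48.01 277.6
top0 cup [0.5175 0.265 ] -100.14 158.1
top0 dog [ 0.5373 -0.2592] 52.56 107.6
```

View pics/fit0.png

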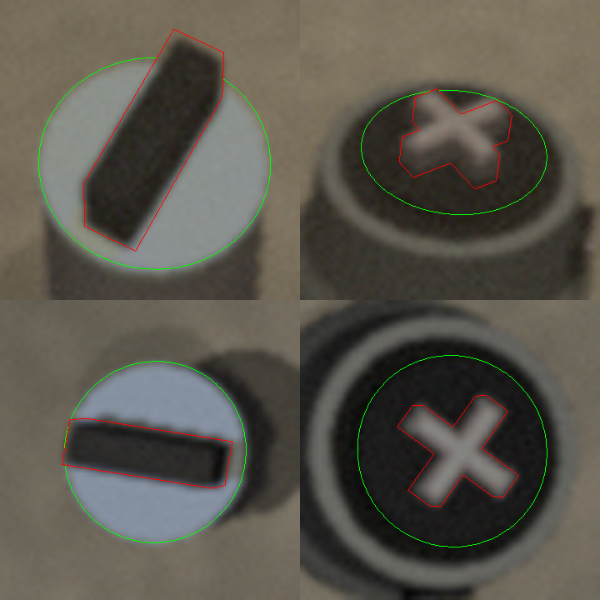

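The fit outlines agree on the cup; the bar is at about (0.517, 0.265) and -99°. The cross is at about (0.537, -0.259) and 50°, with the side-view fit a little off. I'll move above the cup.

```bash
python3 -m crank '{"steps":[[[0.79,-0.82,0],[0,0,-1]],[[0.79,-0.82,0],[0,0,-1]],[[0.79,-0.82,0],[0,0,-1]],[[0.79,-0.82,0],[0,0,-1]],[[0.79,-0.82,0],[0,0,-1]],[[0.79,-0.82,0],[0,0,-1]],[[0.79,-0.82,0],[0,0,-1]],[[0.79,-0.82,0],[0,0,-1]]]}' 87; python3 -m crank '{"steps":[[[0.79,-0.82,0],[0,0,-1]],[[0.79,-0.82,0],[0,0,-1]],[[0.79,-0.82,0],[0,0,-1]],[[0.79,-0.82,0],[0,0,-1]],[[0.79,-0.82,0],[0,0,-1]],[[0.79,-0.82,0],[0,0,-1]],[[0.79,-0.82,0],[0,0,-1]],[[0.79,-0.82,0],[0,0,-1]],[[0,0,0],[0,0,0]],[[0,0,0],[0,0,0]]]}'
cat > st.py <<'E'
from bench import monitor
from scipy.spatial.transform import Rotation as R
import numpy as np
s=monitor.read_state(); M=R.from_quat(s["eef_rot"]).as_matrix()
print("t",round(s["time"],2),"p",(s["ee_pos"]*1e3).round(1),"ytool deg",np.degrees(np.arctan2(M[1,1],M[0,1])).round(2),"z",M[:,2].round(4),"F",s["ft_force"].round(1),"M",s["torque"].round(2),"w",round(s["width"]*1e3,1),"g",round(s["grip_force"],1),"q7",s["joint_positions"][6].round(2))
E
python3 st.py
```

```text
time: 0.77
ee_pos: [0.3588, 0.4268, 0.2223]
eef_rot: [0.492, 0.871, -0.0, -0.0]
ft_force: [0.6, 0.2, 0.3]
width: 0.0874
grip_force: 0.0
time: 1.6
ee_pos: [0.5168, 0.2624, 0.2222]
eef_rot: [0.76, 0.65, -0.0, 0.0]
ft_force: [-0.4, 0.7, -0.1]
width: 0.0872
grip_force: 0.0
t 1.6 p [516.8 262.4 222.2] ytool deg -8.85 z [-2.e-04 -9.e-04 -1.e+00] F [-0.4  0.7 -0.1] M [-0.06  0.11  0.03] w 87.2 g 0.0 q7 -0.64
```

```bash
python3 -m crank '{"steps":[[[0,0.1,-1],[0,0,0]],[[0,0,-1],[0,0,0]],[[0,0,-1],[0,0,0]],[[0,0,-0.9],[0,0,0]],[[0,0,-0.7],[0,0,0]],[[0,0,-0.5],[0,0,0]],[[0,0,-0.2],[0,0,0]],[[0,0,0],[0,0,0]]]}' 87; python3 st.py;  python3 -m crank '{"steps":[[[0,0,0],[0,0,0]],[[0,0,0],[0,0,0]],[[0,0,0],[0,0,0]],[[0,0,0],[0,0,0]],[[0,0,0],[0,0,0]],[[0,0,0],[0,0,0]],[[0,0,0],[0,0,0]],[[0,0,0],[0,0,0]],[[0,0,0],[0,0,0]],[[0,0,0],[0,0,0]]]}' 5 45; python3 st.py
```

```text
time: 2.27
ee_pos: [0.5151, 0.267, 0.0892]
eef_rot: [0.758, 0.652, -0.001, -0.0]
ft_force: [-1.3, -0.4, 0.1]
width: 0.0868
grip_force: 0.0
t 2.27 p [515.1 267.   89.2] ytool deg -8.59 z [-1.5e-03 -8.0e-04 -1.0e+00] F [-1.3 -0.4  0.1] M [-0.11  0.06 -0.01] w 86.8 g 0.0 q7 -0.61
time: 3.1
ee_pos: [0.516, 0.2666, 0.09]
eef_rot: [0.759, 0.652, -0.0, 0.0]
ft_force: [-0.6, 0.3, -0.4]
width: 0.0284
grip_force: 0.0
t 3.1 p [516.  266.6  90. ] ytool deg -8.67 z [ 0.e+00 -1.e-04 -1.e+00] F [-0.6  0.3 -0.4] M [-0.1   0.07 -0.02] w 28.4 g 0.0 q7 -0.61
```

```bash
python3 -m crank '{"steps":[[[0,0,0],[0,0,0]],[[0,0,0],[0,0,0]],[[0,0,0],[0,0,0]],[[0,0,0],[0,0,0]],[[0,0,0],[0,0,0]]]}'; python3 st.py; python3 -m crank '{"steps":[[[0,0,0.3],[0,0,0]],[[0,0,0.7],[0,0,0]],[[0,0,1],[0,0,0]],[[0,0,1],[0,0,0]],[[0,0,1],[0,0,0]],[[0,0,1],[0,0,0]],[[0,0,0],[0,0,0]],[[0,0,0],[0,0,0]]]}'; python3 st.py
```

```text
time: 3.52
ee_pos: [0.516, 0.2666, 0.09]
eef_rot: [0.759, 0.652, -0.0, 0.0]
ft_force: [0.2, 0.2, -1.7]
width: 0.0155
grip_force: 44.9
t 3.52 p [516.  266.6  90. ] ytool deg -8.67 z [-0.e+00 -1.e-04 -1.e+00] F [ 0.2  0.2 -1.7] M [-0.03 -0.06  0.03] w 15.5 g 44.9 q7 -0.61
time: 4.18
ee_pos: [0.5165, 0.2669, 0.2165]
eef_rot: [0.759, 0.652, 0.001, 0.0]
ft_force: [-0.2, 0.1, -4.0]
width: 0.0158
grip_force: 44.9
t 4.18 p [516.5 266.9 216.5] ytool deg -8.67 z [ 0.002   0.0016 -1.    ] F [-0.2  0.1 -4. ] M [-0.05  0.08 -0.01] w 15.8 g 44.9 q7 -0.64
```

```bash
cat > dog.py <<'E'
from fit import *
def lay(c,p,o,n,z0):
    x,y,t=p[:3]; im=np.zeros((n*K,n*K),np.uint8); hull(im,c,disk(x,y,.031,z0),o,1)
    for k in(0,np.pi/2): hull(im,c,box(x,y,t+k,.044,.010,z0,z0+.010),o,2)
    top=np.zeros_like(im)
    for k in(0,np.pi/2): hull(top,c,box(x,y,t+k,.043,.0085,z0+.0125,z0+.0135),o,1)
    im[top>0]=3
    return [cv2.GaussianBlur(cv2.resize((im==k).astype(np.float32),(n,n),interpolation=cv2.INTER_AREA),(0,0),.8) for k in(1,2,3)]
def fitdog(c,p0,z0=.072):
    n=44; o=np.round(proj(c,[[p0[0],p0[1],z0]])[0])-n//2; oi=o.astype(int); g=c["g"][oi[1]:oi[1]+n,oi[0]:oi[0]+n].astype(float)
    p=np.array(p0,float)
    for it in range(3):
        w=sum(lay(c,p,o,n,z0))>.9
        def cost(p):
            L=lay(c,p,o,n,z0); A=np.stack([l[w] for l in L],1); b=g[w]; s=np.linalg.lstsq(A,b,rcond=None)[0]; return np.mean((A@s-b)**2)
        q=minimize(cost,p,method="Nelder-Mead",options=dict(initial_simplex=p+np.array([[0,0,0],[.003,0,0],[0,.003,0],[0,0,.12]]),xatol=1e-5,fatol=1e-4)); p=q.x
    return p,q.fun
E
python3 - <<'E'
from dog import *
for n in("side0","top0"):
    c=load(n)
    for y in(-.2585,-.256):
      for a in(45,55):
        p,f=fitdog(c,(.5365,y,np.radians(a))); print(n,p[:2].round(4),np.degrees(p[2]).round(2),round(f,1))
E
```

```text
side0 [ 0.5359 -0.2582] 52.14 15.2
side0 [ 0.5359 -0.2582] 52.16 15.2
side0 [ 0.5358 -0.258 ] 52.34 15.3
side0 [ 0.5359 -0.2581] 52.12 15.2
top0 [ 0.5371 -0.2587] 52.19 16.6
top0 [ 0.537  -0.2587] 52.39 16.6
top0 [ 0.5371 -0.2587] 52.23 16.6
top0 [ 0.5371 -0.2587] 52.41 16.6
```

```bash
python3 -m crank '{"steps":[[[0.04,-0.5,0],[0,0,-0.26]],[[0.04,-0.9,0],[0,0,-0.26]],[[0.04,-0.95,0],[0,0,-0.26]],[[0.04,-0.95,0],[0,0,-0.26]],[[0.04,-0.95,0],[0,0,-0.26]],[[0.04,-0.95,0],[0,0,-0.26]],[[0.04,-0.95,0],[0,0,-0.26]],[[0.04,-0.95,0],[0,0,-0.26]],[[0.04,-0.95,0],[0,0,-0.26]],[[0.04,-0.95,0],[0,0,-0.26]]]}' >/dev/null;  python3 -m crank '{"steps":[[[0.04,-0.95,0],[0,0,-0.26]],[[0.04,-0.95,0],[0,0,-0.26]],[[0.04,-0.95,0],[0,0,-0.26]],[[0.04,-0.95,0],[0,0,-0.26]],[[0.04,-0.95,0],[0,0,-0.26]],[[0.04,-0.95,0],[0,0,-0.26]],[[0.04,-0.95,0],[0,0,-0.26]],[[0.04,-0.95,0],[0,0,-0.26]],[[0.04,-0.95,0],[0,0,-0.26]],[[0.04,-0.9,0],[0,0,-0.26]]]}'>/dev/null; python3 -m crank '{"steps":[[[0,-0.95,0],[0,0,-0.26]],[[0,-0.6,0],[0,0,-0.26]],[[0,-0.35,0],[0,0,-0.1]],[[0,0,0],[0,0,0]],[[0,0,0],[0,0,0]],[[0,0,0],[0,0,0]]]}'>/dev/null; python3 st.py
python3 - <<'E'
from bench import cams
import cv2,numpy as np
for n in("side","top"):
    c=cams.camera(n); cv2.imwrite(f"pics/{n}1.png",c["pixels"]); np.savez(f"pics/{n}1.npz",**c)
a,b=[cv2.imread(f"pics/{n}1.png") for n in("side","top")]
cv2.imwrite("pics/c1.png",np.hstack([cv2.resize(a[40:200,330:490],(400,400)),cv2.resize(b[190:350,400:560],(400,400))]))
E
```

```text
t 6.35 p [ 536.4 -240.5  214.9] ytool deg -37.65 z [-1.e-04  9.e-04 -1.e+00] F [ 0.4 -0.4 -2.5] M [-0.05  0.06 -0.01] w 15.7 g 44.9 q7 -0.14
```

View pics/c1.png

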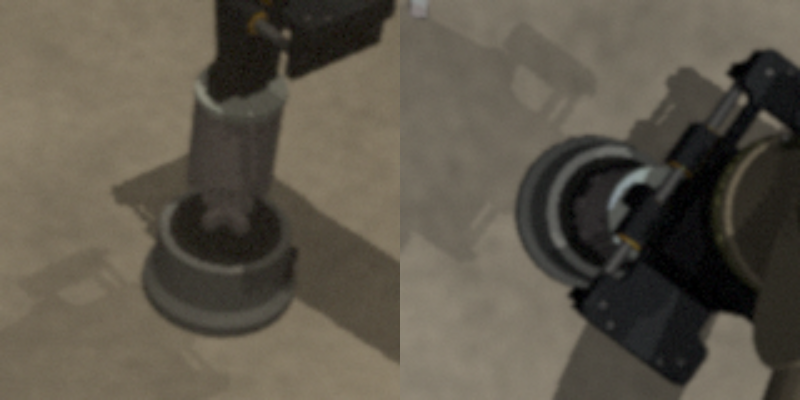

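The images show the cup held upright over the grinder, about 16 mm short in y. The left (side) view shows the cup body near crop (235,130); in the top view the gripper hides the lid. I'll correct and use the side depth to locate the body.

```bash
python3 -m crank '{"steps":[[[0.02,-0.3,-0.4],[0,0,0]],[[0,-0.34,-0.5],[0,0,0]],[[0,0,-0.3],[0,0,0]],[[0,0,0],[0,0,0]],[[0,0,0],[0,0,0]],[[0,0,0],[0,0,0]]]}'>/dev/null; python3 st.py
cat > cyl.py <<'E'
from meas import *
from scipy.optimize import least_squares
def cyl(c,x,y,z0):
    W=c["W"].reshape(-1,3); m=(W[:,2]>z0+.024)&(W[:,2]<z0+.078)&(np.hypot(W[:,0]-x,W[:,1]-y)<.045); P=W[m]
    d=P[:,:2]-[x,y]
    f=lambda p:np.hypot(P[:,0]-p[0],P[:,1]-p[1])-.033
    q=least_squares(f,[x,y],loss="soft_l1",f_scale=.002); return q.x.round(4),len(P),np.std(f(q.x)).round(4)
E
python3 - <<'E'
from cyl import *
from bench import cams
for i in(2,3):
    c=cams.camera("side"); np.savez(f"pics/side{i}.npz",**c); cv2.imwrite(f"pics/side{i}.png",c["pixels"])
    print(cyl(prep(c),.5365,-.2585,.095))
print("ref",cyl(load("side0"),.5165,.265,0))
print("prev",cyl(load("side1"),.5365,-.2425,.125))
E
python3 st.py
```

```text
t 6.95 p [ 536.6 -258.   185.1] ytool deg -37.77 z [-1.e-04  0.e+00 -1.e+00] F [-0.2  0.6 -2.1] M [-0.08  0.15 -0.03] w 15.6 g 44.9 q7 -0.1
(array([ 0.5346, -0.2593]), 776, np.float64(0.0014))
(array([ 0.5348, -0.2593]), 779, np.float64(0.0014))
ref (array([0.516 , 0.2646]), 658, np.float64(0.0006))
prev (array([ 0.5343, -0.242 ]), 844, np.float64(0.0014))
t 7.05 p [ 536.8 -258.   185.5] ytool deg -37.76 z [ 7.e-04 -1.e-04 -1.e+00] F [ 0.3 -0.5 -2.9] M [-0.03  0.07 -0.01] w 15.8 g 44.9 q7 -0.1
```

Run:
```python
from cyl import *
for n,x,y,z0 in(("side0",.5162,.2647,0),("side2",.5347,-.2593,.095),("side3",.5347,-.2593,.095)):
    c=load(n); W=c["W"].reshape(-1,3)
    for a,b in((.024,.042),(.042,.06),(.06,.078)):
        P=W[(W[:,2]>z0+a)&(W[:,2]<z0+b)&(np.hypot(W[:,0]-x,W[:,1]-y)<.037)&(np.hypot(W[:,0]-x,W[:,1]-y)>.028)]
        q=least_squares(lambda p:np.hypot(P[:,0]-p[0],P[:,1]-p[1])-.033,[x,y],loss="soft_l1",f_scale=.001); print(n,a,q.x.round(4),len(P),np.std(q.fun).round(4))
    # lid height / bottom edge
    L=W[(np.hypot(W[:,0]-x,W[:,1]-y)<.03)&(abs(W[:,2]-z0-.086)<.006)]; print("lid z",np.median(L[:,2]).round(4),len(L))
```

```text
side0 0.024 [0.516  0.2645] 216 0.0006
side0 0.042 [0.516  0.2646] 225 0.0006
side0 0.06 [0.5162 0.2646] 217 0.0006
lid z 0.0865 769
side2 0.024 [ 0.5346 -0.2595] 252 0.0013
side2 0.042 [ 0.5347 -0.2593] 251 0.0014
side2 0.06 [ 0.5345 -0.2593] 270 0.0014
lid z 0.1821 213
side3 0.024 [ 0.5348 -0.2592] 247 0.0014
side3 0.042 [ 0.5348 -0.2594] 261 0.0013
side3 0.06 [ 0.5347 -0.2593] 268 0.0014
lid z 0.1824 214
```

```bash
python3 -m crank '{"steps":[[[0.05,0.04,-0.1],[0,0,0]],[[0,0,-0.15],[0,0,0]],[[0,0,-0.1],[0,0,0]],[[0,0,0],[0,0,0]]]}'>/dev/null; python3 st.py;  python3 -m crank '{"steps":[[[0,0,-0.08],[0,0,0]],[[0,0,-0.08],[0,0,0]],[[0,0,0],[0,0,0]]]}'>/dev/null; python3 st.py
```

```text
t 7.38 p [ 537.5 -256.8  175.6] ytool deg -37.75 z [-9.e-04  3.e-04 -1.e+00] F [-0.3  0.2 -2.6] M [-0.15  0.12  0.01] w 15.7 g 44.9 q7 -0.09
t 7.63 p [ 537.6 -257.1  171.9] ytool deg -37.77 z [-4.e-04  1.e-04 -1.e+00] F [-0.9  0.6 -2.5] M [-0.1   0.09 -0.01] w 15.8 g 44.9 q7 -0.09
```

```bash
python3 -m crank '{"steps":[[[0,0,-0.08],[0,0,0]],[[0,0,-0.08],[0,0,0]],[[0,0,0],[0,0,0]]]}'>/dev/null; python3 st.py;  python3 -m crank '{"steps":[[[0,0,-0.08],[0,0,0]],[[0,0,-0.08],[0,0,0]],[[0,0,0],[0,0,0]]]}'>/dev/null; python3 st.py
```

```text
t 7.88 p [ 537.6 -257.   167.9] ytool deg -37.77 z [-4.e-04  1.e-04 -1.e+00] F [ 0.1  0.1 -3. ] M [-0.05  0.1  -0.02] w 15.8 g 44.9 q7 -0.09
t 8.13 p [ 537.6 -257.   163.9] ytool deg -37.76 z [-4.e-04  1.e-04 -1.e+00] F [-0.2  0.2 -2.8] M [-0.03  0.12  0.  ] w 15.9 g 44.9 q7 -0.09
```

```bash
python3 -m crank '{"steps":[[[0,0,-0.08],[0,0,0]],[[0,0,0],[0,0,0]],[[0,0,0],[0,0,0]],[[0,0,0],[0,0,0]],[[0,0,0],[0,0,0]]]}'>/dev/null; python3 st.py;  python3 -m crank '{"steps":[[[0,0,-0.08],[0,0,0]],[[0,0,-0.08],[0,0,0]],[[0,0,0],[0,0,0]],[[0,0,0],[0,0,0]]]}'>/dev/null; python3 st.py
```

```text
t 8.55 p [ 537.8 -257.1  162.4] ytool deg -37.77 z [ 1.e-04 -0.e+00 -1.e+00] F [ 0.3  0.2 -3.6] M [-0.1   0.16  0.03] w 15.6 g 44.9 q7 -0.09
t 8.88 p [ 538.2 -257.4  159.5] ytool deg -37.77 z [ 1.5e-03 -1.0e-04 -1.0e+00] F [-3.   1.2  8.1] M [0.36 0.93 0.04] w 16.0 g 44.9 q7 -0.09
```

```bash
python3 -m crank '{"steps":[[[0,0,-0.08],[0,0,0]],[[0,0,-0.08],[0,0,0]],[[0,0,0],[0,0,0]],[[0,0,0],[0,0,0]]]}'>/dev/null; python3 st.py;  python3 -m crank '{"steps":[[[0,0,-0.06],[0,0,0]],[[0,0,-0.06],[0,0,0]],[[0,0,0],[0,0,0]],[[0,0,0],[0,0,0]]]}'>/dev/null; python3 st.py
```

```text
t 9.22 p [ 538.4 -257.4  156. ] ytool deg -37.78 z [ 0.0021 -0.     -1.    ] F [-2.4  2.2 11.8] M [ 0.51  1.11 -0.05] w 15.9 g 45.0 q7 -0.08
t 9.55 p [ 539.  -257.7  155.6] ytool deg -37.79 z [ 4.5e-03  4.0e-04 -1.0e+00] F [-10.3   6.6  33.1] M [ 1.5   2.82 -0.12] w 15.6 g 45.1 q7 -0.08
```

```bash
python3 -m crank '{"steps":[[[0,0,0.04],[0,0,0]],[[0,0,0],[0,0,0]],[[0,0,0],[0,0,0]],[[0,0,0],[0,0,0]],[[0,0,0],[0,0,0]]]}'>/dev/null; python3 st.py
python3 - <<'E'
from cyl import *
from bench import cams
c=prep(cams.camera("side")); cv2.imwrite("pics/end.png",cv2.resize(c["pixels"][60:220,330:490],(480,480)))
x,y=.536,-.258; W=c["W"].reshape(-1,3); print(cyl(c,x,y,.066))
L=W[(np.hypot(W[:,0]-x,W[:,1]-y)<.03)&(abs(W[:,2]-.152)<.012)]; print("lid z (home pressed .152)",np.median(L[:,2]),len(L))
E
```

```text
t 9.97 p [ 538.8 -257.6  155.6] ytool deg -37.78 z [ 3.8e-03  1.0e-04 -1.0e+00] F [-7.7  3.9 24.5] M [ 1.08  2.08 -0.08] w 15.7 g 45.0 q7 -0.08
(array([ 0.5364, -0.259 ]), 726, np.float64(0.0015))
lid z (home pressed .152) 0.15360928511551686 298
```

View pics/end.png

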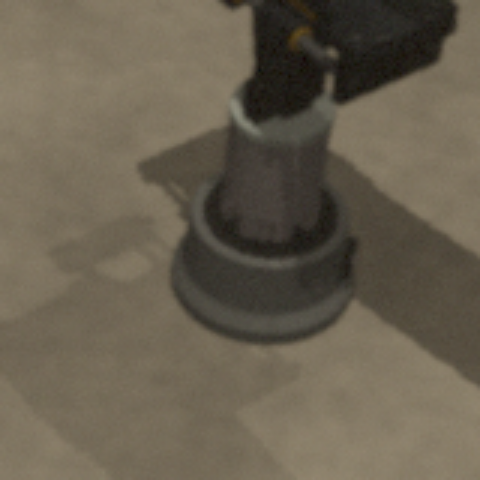

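The picture shows the cup upright and sunk onto the plate (foot near crop (275,240)). The lid is at the pressed-home height and the axis within about 1 mm of the cross. Handing in.

```bash
python3 -c "
from bench import ticket
print(ticket.close_job())"; python3 st.py
```

```text
the job is handed in; nothing more can be done
None
the job is handed in; nothing more can be done
```

The cup is meshed on the drive cross and held gripped (45 N), pressed to the plate's stop at about 25 N, and the job was handed in at about 10 s on the robot's clock; the judge's verdict was not shown.

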